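# Roll two handle blanks onto the layout line

### The arm

A 6-joint arm with a two-finger parallel gripper is mounted at the origin on the work surface. World frame = base frame: x ahead of the robot, y to its left, z up, the work surface at z = 0. Lengths are in m, angles in rad, forces in N, time in s.
With the tool pointing down it reaches from about 0.425 to 0.95 m from the base axis. Payload 3.5 kg.
Tool frame: the origin (TCP) lies midway between the tips of the shut fingers; the grasp point (between the pads) lies 19 mm behind it; z points along the fingers, y is the line along which they close (so a half turn about z gives the same grasp; the last joint's range is limited). The gripper opens to 85 mm and grips with 20 to 120 N. Pads are 22 mm wide; open, the fingers measure 114 mm over their backs; the gripper's body (76 mm by 85 mm) begins 54 mm behind the grasp point. The pads swing forward as they close: fully open they stand 13 mm farther back than shut.
Start: joints at [-1.429, 0.286, 1.577, -0, 1.279, -0.15], TCP at [0.194, -0.646, 0.231] pointing down, gripper open.
Joint ranges: [-2.77, 2.77], [-0.9, 2.22], [0.21, 2.48], [-1.53, 4.67], [0.24, 2.81], [-2.84, 2.84]. Speed limits (rad/s): [2.79, 2.79, 3.14, 3.14, 3.14, 3.14].

### API

Orientations are given as a unit quaternion [x, y, z, w].
In Python, from plant import ctrl gives the robot as it stands.
- The arm moves only by the tool send_rows, never from a script. Its argument "series" is a list that holds one entry, the list of rows, each a list of 7 numbers: the shift along the tool's x, y, z in cm, then the turn, a rotation vector about the tool's x, y, z in rad, then the opening, from -1 (shut) to 1 (fully open). In form: [[[x, y, z, rx, ry, rz, jaw], ...]]. A call has 1 to 10 rows; each row shifts and turns the commanded pose from where the row before left it, along the tool's axes as they then stand; what a row does not reach is not made up. A row lasts 1/8 s, in which the tool goes at most 62.5 mm and 10.7 degrees, less where a joint would pass 70% of its speed; a pose out of reach is approached as far as the arm can. A call is refused whole if a number of a shift passes 6.25 or a number of a turn 0.188, either way. A call with a gripper value outside its range is refused whole. The fingers move at their own pace and stop on an object; "force" is the grip in N (left out, the last holds). Time passes only in rows, so rows that do not move let the fingers close. It gives the time, the measured TCP pose, the force, the opening and the grip force at its end, in the units of the state.
- ctrl.get_state(): the state, without advancing time (a new reading comes with each control period).
- ctrl.read_camera(name): name is "scene" or "top" or "wrist"; returns a dict with "img" (480x640x3 uint8, red, green, blue), "fx", "fy", "cx", "cy" (pixels), "R" (3x3) and "t" (3): a world point X has camera coordinates R X + t; the wrist camera has in their place "hand_eye" (4x4, takes a point from camera to tool coordinates, whose origin is the TCP and whose axes are the flange's). Camera axes: x right, y down, z forward; pixel columns grow to the right and rows downward; lengths in m; the calibration is good to about 2 mm. A picture is of the moment at which its call begins: read the wrist's pose just before it. There is no depth.
- ctrl.sign_off(): hands the job in; it is judged then, once.
The state is a dict: "time": time; "qpos": joint angles; "dq": joint speeds; "joint_efforts": joint torques, N m; "eef_pos": TCP position; "tcp_rot": TCP orientation; "contact_force": force on the tool from outside, world axes, zero at the start; "wrist_torque": the same for the moment, N m; "opening": opening from 0.0 (shut) to 1.0 (fully open); "finger_force": force on a finger pad.
Only numpy, scipy, OpenCV 4.12 (cv2) and the standard library are available. Lean on these libraries where they do the work, as an engineer would, in place of code of your own. Each camera call takes 0.05 s, during which the arm holds its last target. There are 200 camera calls.

### The job

Line up the two round wooden handle blanks on the layout board for marking: with the fingertips, roll first the thick blank and then the thin one across the board, pushing the top of each sideways, until each lies centred on the inked line and along it. They must roll on the board, not be picked up, and the ring and the knife on the board stay where they are. Finish with the robot clear of everything.

Things in the scene. Friction and masses are not known exactly. Their poses are not given: they have to be found in the camera images.
- line (a point): Middle of the straight black line (4 mm wide, 310 mm long, no height) inked on the layout board: plywood, 260 mm along x, 340 mm along y, 12 mm thick, fixed on the bench. Origin at the board's centre on its top face, 12 mm above the bench; x points across the line, y runs along it, z up.
- thick_blank_center (a point): Centre of the thick handle blank: a dark wooden cylinder, diameter 36 mm, length 90 mm, about 75 g, lying on the board on one side of the line, roughly parallel to it. Its x is the cylinder's axis; y and z turn as it rolls. Centre 18 mm, top 36 mm above the board. It rolls under a light push on its top and stops within a few mm when let go.
- thin_blank_center (a point): Centre of the thin handle blank: same wood and length (90 mm), diameter 24 mm, about 40 g, lying on the board across the line from the thick one and by the line's other end, roughly parallel to it. Its x is the cylinder's axis; y and z turn as it rolls. Centre 12 mm, top 24 mm above the board. It rolls and stops like the thick one.
- ferrule: Loose brass ring, outer diameter 32 mm, 32 mm high, standing on the far part of the board. Origin in the middle of its underside. To be left alone.
- knife: Loose folded pocket knife with a wooden handle and steel end, 100 x 22 x 15 mm, lying on the near part of the board. Origin in the middle of its underside, x along its length. To be left alone.
Mind the look-alikes: they are no part of the job. Leave any green or pink look-alike of the part that bears thick_blank_center alone.

How it is judged:
On the way, in this order (a step that is already met when the one before it is completed fails the run):
1. the thick blank has rolled through at least 60 degrees (angle between thick_blank_center's own z axis and vertical above 1.05 rad).
2. the thick blank lies centred on the line and along it (x of thick_blank_center in the frame of line between -0.008 and 0.008 m and y of thick_blank_center in the frame of line between -0.12 and 0.12 m and z of thick_blank_center in the frame of line below 0.022 m and angle between the x axis of thick_blank_center and the y axis of line, either way round below 0.14 rad), for 0.2 s.
3. the thin blank has rolled through at least 60 degrees (angle between thin_blank_center's own z axis and vertical above 1.05 rad).
4. the thin blank lies centred on the line and along it (x of thin_blank_center in the frame of line between -0.008 and 0.008 m and y of thin_blank_center in the frame of line between -0.12 and 0.12 m and z of thin_blank_center in the frame of line below 0.016 m and angle between the x axis of thin_blank_center and the y axis of line, either way round below 0.14 rad), for 0.2 s.
At the end, for the whole second after the job is handed in: Both blanks lie still on the board, each with its centre within 8 mm of the line's middle across it, within 120 mm of the line's middle along it, and its axis within 0.14 rad (8 degrees) of the line's direction (all of step 2 and all of step 4 and linear speed of each of thick_blank, thin_blank below 0.02 m/s); the robot touches nothing.
It fails at once if a blank is lifted more than 12 mm off the board, or tipped up (z of thick_blank_center in the frame of line above 0.03 m or z of thin_blank_center in the frame of line above 0.024 m).
It fails at once if the ring or the knife on the board is moved by more than 20 mm (distance of any of ferrule, knife from where it was at the start of the episode above 0.02 m).
It also fails if it takes over 61 s, if anything falls off the work surface, if the arm or the gripper's body presses on something with over 40 N, if the wrist force passes 120 N, or if a joint passes its speed limit or range.

## Working session

There is one attempt and no reset: what is moved stays moved. The work goes in short steps, Python scripts to look and compute and a tool call to move; the robot and the scene stay as the last step left them, time stands still between calls to the robot, and variables do not carry over. Pictures are saved under pics/ and viewed, at most 10 in all, crops included, and the job is handed in when it is done.

Besides the shell and the picture viewer there is one more tool, called as name(argument=value, ...) on one line, values as JSON. send_rows: Moves the arm, as the interface text tells. Its arguments: {"type":"object","properties":{"series":{"type":"array"},"force":{"type":"number"}},"required":["series"]}

```bash
mkdir -p pics; ls; python3 - <<'E'
from plant import ctrl
import cv2,numpy as np
s=ctrl.get_state();print({k:np.round(v,3).tolist() for k,v in s.items()})
for n in("top","scene"):
    c=ctrl.read_camera(n);cv2.imwrite(f"pics/{n}0.png",c["img"][:,:,::-1])
    np.savez(f"{n}0.npz",**c)
    print(n,c["fx"],c["fy"],c["cx"],c["cy"],np.round(c["R"],4).tolist(),np.round(c["t"],4))
E
```

```text
pics
{'time': 0.0, 'qpos': [-1.429, 0.287, 1.578, -0.0, 1.279, -0.15], 'dq': [0.001, -0.001, 0.0, -0.001, -0.001, 0.0], 'joint_efforts': [-0.0, -40.599, -29.263, -0.0, 0.006, 0.0], 'eef_pos': [0.194, -0.646, 0.23], 'tcp_rot': [0.989, 0.145, 0.0, -0.001], 'contact_force': [0.355, 0.54, -0.978], 'wrist_torque': [0.025, -0.037, 0.019], 'finger_force': 0.0, 'opening': 1.001}
top 533.733340400609 533.733340400609 322.31420474815883 236.6210510090008 [[-0.0182, -0.9998, -0.0064], [-0.9894, 0.0189, -0.1443], [0.1443, 0.0037, -0.9895]] [0.1323 0.5302 0.8187]
scene 495.18742176942277 495.18742176942277 324.2596050931191 233.84747456580433 [[-0.3203, 0.9473, -0.0031], [0.6821, 0.2283, -0.6948], [-0.6575, -0.2246, -0.7192]] [ 0.062  -0.3288  1.2319]
```

View pics/top0.png

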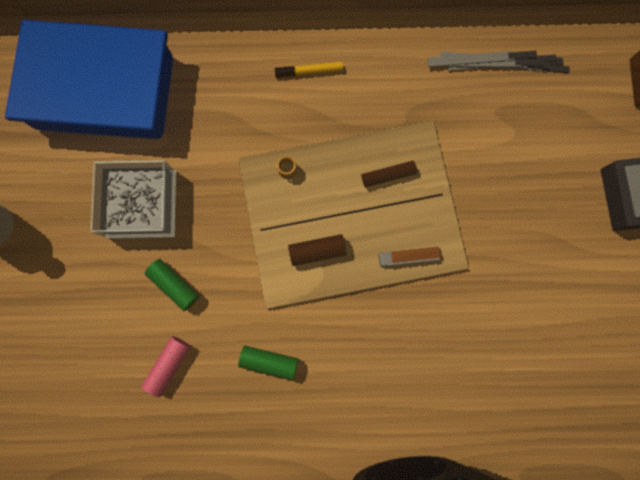

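View pics/scene0.png

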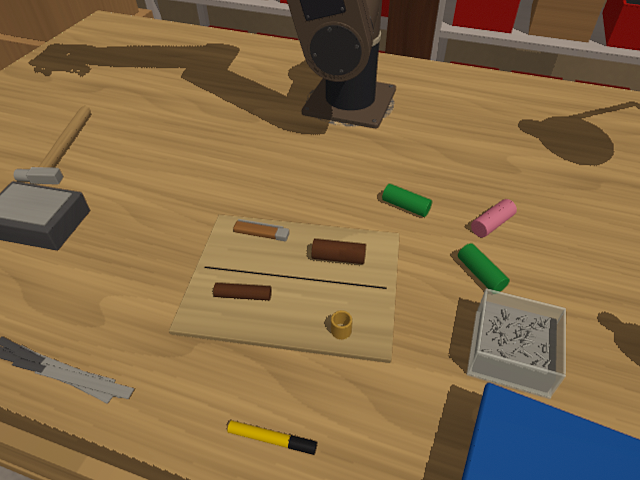

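The top view shows the line running from (262,229) to (441,195), the thick blank at about (318,250) and the thin one at (390,173). The ring is at (287,167) and the knife at (410,257). The scene view agrees with this.

```bash
cat > h.py <<'E'
import cv2,numpy as np
def cast(c,px,z):
    px=np.atleast_2d(px).astype(float)
    d=np.c_[(px[:,0]-c["cx"])/c["fx"],(px[:,1]-c["cy"])/c["fy"],np.ones(len(px))]@c["R"]
    o=-c["R"].T@c["t"]
    return o+d*((z-o[2])/d[:,2])[:,None]
def blobs(m,amin):
    n,l,st,ce=cv2.connectedComponentsWithStats(m.astype(np.uint8))
    return [(np.argwhere(l==i)[:,::-1],st[i]) for i in range(1,n) if st[i,4]>=amin]
def fit(P):
    """centre and axis angle of the blob's world points"""
    r=cv2.minAreaRect((P[:,:2]*1e4).astype(np.float32))
    b=cv2.boxPoints(r)/1e4;e=[b[1]-b[0],b[2]-b[1]];L=[np.hypot(*v) for v in e];k=int(np.argmax(L));v=e[k]
    if v[1]<0:v=-v
    return b.mean(0),np.arctan2(-v[0],v[1]),max(L),min(L)   # angle from +y, ccw
def brown(c,box):
    x0,y0,x1,y1=box
    h=cv2.cvtColor(c["img"],cv2.COLOR_RGB2HSV);m=np.zeros((480,640),bool)
    m[y0:y1,x0:x1]=((h[...,2]<105)&(h[...,1]>110))[y0:y1,x0:x1];return m
E
python3 - <<'E'
from h import *
for n,b in(("top",(245,120,465,305)),("scene",(190,215,400,355))):
    c=dict(np.load(n+"0.npz"))
    img=c["img"]
    h=cv2.cvtColor(img,cv2.COLOR_RGB2HSV)
    for p in ([(318,248),(318,268),(390,173),(350,212),(350,150)] if n=="top" else [(338,248),(338,265),(240,290),(295,277)]): print(n,p,img[p[1],p[0]],h[p[1],p[0]])
    m=brown(c,b)
    for px,st in blobs(m,60):
        for z in(.012,.024,.030):
            f=fit(cast(c,px,z));print(n,st,z,np.round(f[0],4),np.round(f[1:],4))
E
```

```text
top (318, 248) [75 45 24] [ 12 173  75]
top (318, 268) [162 125  70] [ 18 145 162]
top (390, 173) [63 39 21] [ 13 170  63]
top (350, 212) [68 59 39] [ 21 109  68]
top (350, 150) [155 122  66] [ 19 146 155]
top [279 158  14  14 154] 0.012 [0.661  0.1825] [1.5608 0.0227 0.022 ]
top [279 158  14  14 154] 0.024 [0.6575 0.1817] [1.5608 0.0224 0.0217]
top [279 158  14  14 154] 0.03 [0.6558 0.1812] [1.5608 0.0223 0.0216]
top [ 361  161   59   31 1020] 0.012 [0.638  0.0059] [0.2548 0.0963 0.0324]
top [ 361  161   59   31 1020] 0.024 [0.6349 0.0075] [0.2548 0.095  0.0319]
top [ 361  161   59   31 1020] 0.03 [0.6333 0.0083] [0.2548 0.0943 0.0317]
top [280 166  25  19 242] 0.012 [0.6399 0.1691] [0.4049 0.0383 0.0299]
top [280 166  25  19 242] 0.024 [0.6367 0.1684] [0.4049 0.0378 0.0295]
top [280 166  25  19 242] 0.03 [0.6351 0.1681] [0.4049 0.0375 0.0293]
top [316 194 126  26 271] 0.012 [0.5854 0.0275] [0.1788 0.2135 0.0041]
top [316 194 126  26 271] 0.024 [0.583  0.0287] [0.1788 0.2106 0.0041]
top [316 194 126  26 271] 0.03 [0.5818 0.0293] [0.1788 0.2091 0.004 ]
top [ 289  235   65   36 1640] 
[... 1216 characters left out ...]
0.5132 0.1281] [0.1854 0.0997 0.0508]
scene [212 283  60  18 840] 0.012 [0.6293 0.005 ] [0.2367 0.0964 0.0301]
scene [212 283  60  18 840] 0.024 [0.6372 0.0103] [0.2367 0.0946 0.0296]
scene [212 283  60  18 840] 0.03 [0.6411 0.013 ] [0.2367 0.0937 0.0293]
scene [324 315  13  22 132] 0.012 [0.6475 0.163 ] [-0.885   0.0382  0.0145]
scene [324 315  13  22 132] 0.024 [0.6551 0.1654] [-0.885   0.0375  0.0142]
scene [324 315  13  22 132] 0.03 [0.6588 0.1666] [-0.885   0.0372  0.0141]
scene [220 339 120  16 164] 0.012 [0.7063 0.1019] [0.1779 0.1805 0.0024]
scene [220 339 120  16 164] 0.024 [0.7128 0.1054] [0.1779 0.1771 0.0023]
scene [220 339 120  16 164] 0.03 [0.716  0.1072] [0.1779 0.1755 0.0023]
```

```bash
cat >> h.py <<'E'
def wood(c,box):
    x0,y0,x1,y1=box
    h=cv2.cvtColor(c["img"],cv2.COLOR_RGB2HSV);m=np.zeros((480,640),bool)
    m[y0:y1,x0:x1]=((h[...,2]<120)&(h[...,1]>140)&(h[...,0]<16))[y0:y1,x0:x1];return m
def line(c,p,q):
    """dark pixels within 4 px of segment pq -> subpixel world points on z=12mm"""
    g=cv2.cvtColor(c["img"],cv2.COLOR_RGB2GRAY).astype(float);out=[]
    for x in range(p[0],q[0]+1):
        y=int(round(p[1]+(q[1]-p[1])*(x-p[0])/(q[0]-p[0])));yy=np.arange(y-5,y+6)
        w=np.clip(np.median(g[yy,x])-15-g[yy,x],0,None)
        if w.sum()>25: out.append((x,(w*yy).sum()/w.sum()))
    return cast(c,out,.012)
def toline(P,L0,th):
    u=np.array([np.cos(th),np.sin(th)]);v=np.array([-np.sin(th),np.cos(th)]);d=np.asarray(P)[:2]-L0
    return np.array([d@u,d@v])
E
python3 - <<'E'
from h import *
for n,b,p,q in(("top",(245,120,465,305),(264,229),(440,195)),("scene",(190,215,400,355),(206,267),(385,288))):
    c=dict(np.load(n+"0.npz"))
    P=line(c,p,q);vx,vy,x0,y0=cv2.fitLine(P[:,:2].astype(np.float32),cv2.DIST_HUBER,0,1e-4,1e-4).ravel()
    if vy<0:vx,vy=-vx,-vy
    th=np.arctan2(-vx,vy);e=cast(c,[p,q],.012)[:,:2]
    v=np.array([vx,vy]);t=(P[:,:2]-[x0,y0])@v;L0=np.array([x0,y0])+v*(t.max()+t.min())/2
    print(n,"line",L0,th,"len",np.ptp(t))
    for px,st in blobs(wood(c,b),150):
        for z in(.024,.030):
            f=fit(cast(c,px,z));print(n,st,z,np.round(f[0],4),np.round(f[1:],4),"line",np.round(toline(f[0],L0,th),4))
E
```

```text
top line [0.57772794 0.07169838] 0.17707105 len 0.2996923910303769
top [362 161  56  26 607] 0.024 [0.6384 0.0093] [0.2439 0.0934 0.0245] line [ 0.0487 -0.0721]
top [362 161  56  26 607] 0.03 [0.6368 0.01  ] [0.2439 0.0927 0.0243] line [ 0.0473 -0.0711]
top [ 288  235   59   30 1033] 0.024 [0.5122 0.131 ] [0.1803 0.0927 0.037 ] line [-0.054   0.0699]
top [ 288  235   59   30 1033] 0.03 [0.5115 0.1309] [0.1803 0.0921 0.0367] line [-0.0548  0.07  ]
top [392 248  50  14 347] 0.024 [ 0.5027 -0.0297] [0.0764 0.0795 0.0162] line [-0.0917 -0.0866]
top [392 248  50  14 347] 0.03 [ 0.502  -0.0287] [0.0764 0.079  0.016 ] line [-0.0922 -0.0855]
scene line [0.5751056  0.07518434] 0.17716666 len 0.3046928912987169
scene [ 311  239   55   25 1067] 0.024 [0.5056 0.13  ] [0.1817 0.0927 0.0465] line [-0.0588  0.0662]
scene [ 311  239   55   25 1067] 0.03 [0.5108 0.1315] [0.1817 0.0918 0.0461] line [-0.0534  0.0668]
scene [213 283  58  17 804] 0.024 [0.6374 0.0102] [0.2453 0.0936 0.0281] line [ 0.0498 -0.075 ]
scene [213 283  58  17 804] 0.03 [0.6413 0.0128] [0.2453 0.0927 0.0278] line [ 0.0542 -0.073 ]
```

send_rows(series=[[[0,0,0,0,0,0.114,0],[4.3,-3.6,0,0,0,0,0],[4.3,-3.6,0,0,0,0,0],[4.3,-3.6,0,0,0,0,0],[4.3,-3.6,0,0,0,0,0],[4.3,-3.6,0,0,0,0,0],[4.3,-3.6,0,0,0,0,0],[4.3,-3.6,0,0,0,0,0],[1.75,-5.72,0,0,0,0,0],[1.75,-5.72,0,0,0,0,0]]], force=40)

```text
time: 1.35
eef_pos: [0.4602, -0.2243, 0.2307]
tcp_rot: [0.996, 0.089, -0.0, -0.0]
contact_force: [0.5, 0.3, 1.3]
opening: 0.499
finger_force: 0.0
```

send_rows(series=[[[1.75,-5.72,0,0,0,0,0],[1.75,-5.72,0,0,0,0,0],[1.75,-5.72,0,0,0,0,0],[1.75,-5.72,0,0,0,0,0],[1.75,-5.72,0,0,0,0,0],[1.75,-5.72,0,0,0,0,0],[0,0,4,0,0,0,0],[0,0,4,0,0,0,0],[0,0,4,0,0,0,0],[0,0,0,0,0,0,0]]])

```text
time: 2.6
eef_pos: [0.4994, 0.1298, 0.1074]
tcp_rot: [0.996, 0.089, -0.005, -0.0]
contact_force: [1.3, 0.5, -0.3]
opening: 0.5
finger_force: 0.0
```

send_rows(series=[[[0.2,0,2.5,0,0,0,0],[0,0,2.5,0,0,0,0],[0,0,0,0,0,0,0],[0,0,0,0,0,0,0]]])

```text
time: 3.1
eef_pos: [0.5061, 0.1304, 0.0634]
tcp_rot: [0.996, 0.089, 0.002, 0.0]
contact_force: [0.4, -0.5, -0.1]
opening: 0.5
finger_force: 0.0
```

```bash
python3 - <<'E'
from plant import ctrl
import cv2,numpy as np
s=ctrl.get_state();print(s["eef_pos"],s["contact_force"],s["tcp_rot"])
c=ctrl.read_camera("wrist");cv2.imwrite("pics/w1.png",c["img"][:,:,::-1])
print(np.round(c["hand_eye"],4).tolist(),c["fx"])
E
```

```text
[0.50614457 0.13037549 0.06337662] [ 0.39551718 -0.4863406  -0.08822888] [9.96053979e-01 8.87358709e-02 1.55408558e-03 3.41775712e-05]
[[0.0006, -0.9467, -0.3221, 0.0832], [1.0, 0.0007, -0.0002, 0.0003], [0.0004, -0.3221, 0.9467, -0.1426], [0.0, 0.0, 0.0, 1.0]] 385.2371544355479
```

View pics/w1.png

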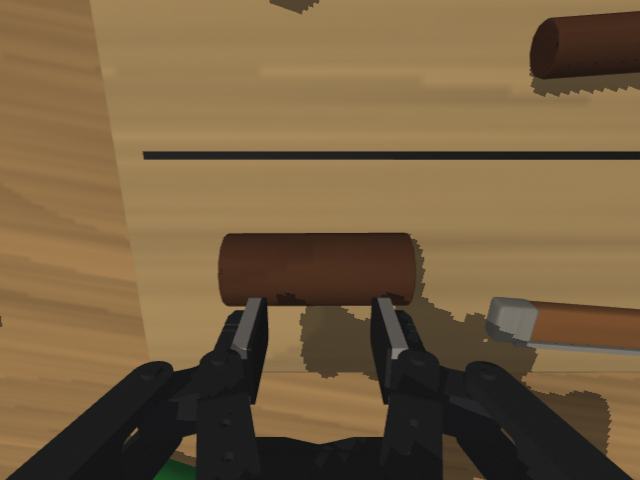

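The wrist view shows both fingertips over the blank's rear edge, with the blank centred at about (318,270) and the line at row 155. Next I descend until they touch.

send_rows(series=[[[-0.2,0,1.3,0,0,0,0],[0,0,0.3,0,0,0,0],[0,0,0,0,0,0,0],[0,0,0,0,0,0,0]]])

```text
time: 3.65
eef_pos: [0.5033, 0.1301, 0.0459]
tcp_rot: [0.996, 0.089, 0.001, -0.0]
contact_force: [0.6, 0.7, 3.9]
opening: 0.499
finger_force: 2.0
```

send_rows(series=[[[0,0,0.2,0,0,0,0],[0,0,0,0,0,0,0]]])

```text
time: 3.9
eef_pos: [0.5051, 0.1304, 0.0457]
tcp_rot: [0.996, 0.089, 0.003, -0.0]
contact_force: [-0.1, 1.3, 10.8]
opening: 0.502
finger_force: 5.2
```

send_rows(series=[[[0.5,0,0,0,0,0,0],[0.5,0,0,0,0,0,0],[0.5,0,0,0,0,0,0],[0.5,0,0,0,0,0,0],[0.5,0,0,0,0,0,0],[0,0,0,0,0,0,0],[0,0,-1.0,0,0,0,0],[-1.4,0,0,0,0,0,0],[0,0,0,0,0,0,0]]])

```text
time: 5.03
eef_pos: [0.5112, 0.1317, 0.0521]
tcp_rot: [0.996, 0.089, -0.002, -0.0]
contact_force: [0.3, -0.3, -0.0]
opening: 0.501
finger_force: 0.0
```

```bash
cat >> h.py <<'E'
L0=np.array([.5765,.0733]);TH=.177
def look(name):
    from plant import ctrl
    s=ctrl.get_state();print("tcp line",np.round(toline(s["eef_pos"],L0,TH),4),np.round(s["eef_pos"],4),"F",np.round(s["contact_force"],1))
    for n,b in(("top",(245,120,465,305)),("scene",(190,215,400,355))):
        c=ctrl.read_camera(n);cv2.imwrite(f"pics/{name}_{n}.png",c["img"][:,:,::-1])
        for px,st in blobs(wood(c,b),150):
            for z in(.024,.030):
                f=fit(cast(c,px,z))
                print(n,st,z,"line",np.round(toline(f[0],L0,TH),4),"rel ang",np.round(f[1]-TH,3),"size",np.round(f[2:],3))
E
python3 -c "from h import *;look('a')"
```

```text
tcp line [-0.054  0.069] [0.5112 0.1317 0.0521] F [ 0.3 -0.3 -0. ]
top [362 161  55  26 625] 0.024 line [ 0.0499 -0.0738] rel ang 0.072 size [0.091 0.023]
top [362 161  55  26 625] 0.03 line [ 0.0485 -0.0727] rel ang 0.072 size [0.091 0.022]
scene [ 310  244   55   26 1105] 0.024 line [-0.0479  0.0683] rel ang 0.008 size [0.093 0.047]
scene [ 310  244   55   26 1105] 0.03 line [-0.0427  0.0689] rel ang 0.008 size [0.092 0.047]
scene [213 283  58  17 805] 0.024 line [ 0.0488 -0.073 ] rel ang 0.068 size [0.094 0.028]
scene [213 283  58  17 805] 0.03 line [ 0.0531 -0.071 ] rel ang 0.068 size [0.093 0.028]
```

send_rows(series=[[[0.3,0,0.4,0,0,0,0],[0,0,0.6,0,0,0,0],[0.6,0,0,0,0,0,0],[0.6,0,0,0,0,0,0],[0.6,0,0,0,0,0,0],[0.6,0,0,0,0,0,0],[0.6,0,0,0,0,0,0],[0,0,0,0,0,0,0],[0,0,-1.0,0,0,0,0],[-1.5,0,0,0,0,0,0]]])

```text
time: 6.38
eef_pos: [0.5319, 0.135, 0.0539]
tcp_rot: [0.996, 0.089, 0.001, 0.0]
contact_force: [0.4, 0.1, -0.4]
opening: 0.499
finger_force: 0.0
```

```bash
python3 -c "from h import *;look('b')"
```

```text
tcp line [-0.033   0.0686] [0.5319 0.135  0.0539] F [ 0.4  0.1 -0.4]
top [361 161  57  25 641] 0.024 line [ 0.0494 -0.073 ] rel ang 0.065 size [0.093 0.023]
top [361 161  57  25 641] 0.03 line [ 0.048 -0.072] rel ang 0.065 size [0.093 0.023]
scene [ 309  250   55   26 1135] 0.024 line [-0.0334  0.0684] rel ang 0.004 size [0.093 0.047]
scene [ 309  250   55   26 1135] 0.03 line [-0.0283  0.069 ] rel ang 0.004 size [0.092 0.046]
scene [213 283  58  17 806] 0.024 line [ 0.0489 -0.0729] rel ang 0.068 size [0.094 0.028]
scene [213 283  58  17 806] 0.03 line [ 0.0532 -0.0709] rel ang 0.068 size [0.093 0.028]
```

send_rows(series=[[[0,0,0.4,0,0,0,0],[0,0,0.6,0,0,0,0],[0.6,0,0,0,0,0,0],[0.6,0,0,0,0,0,0],[0.6,0,0,0,0,0,0],[0.6,0,0,0,0,0,0],[0.6,0,0,0,0,0,0],[0,0,0,0,0,0,0],[0,0,-1.0,0,0,0,0],[-1.5,0,0,0,0,0,0]]])

```text
time: 7.72
eef_pos: [0.5466, 0.1376, 0.0539]
tcp_rot: [0.996, 0.089, 0.001, 0.0]
contact_force: [-0.6, 1.1, -0.5]
opening: 0.499
finger_force: 0.0
```

```bash
python3 -c "from h import *;look('c')"
```

```text
tcp line [-0.0181  0.0686] [0.5466 0.1376 0.0539] F [-0.6  1.1 -0.5]
top [361 161  56  26 660] 0.024 line [ 0.0498 -0.0733] rel ang 0.07 size [0.092 0.023]
top [361 161  56  26 660] 0.03 line [ 0.0484 -0.0723] rel ang 0.07 size [0.091 0.022]
scene [ 307  256   57   27 1156] 0.024 line [-0.0184  0.0683] rel ang 0.005 size [0.093 0.046]
scene [ 307  256   57   27 1156] 0.03 line [-0.0134  0.0689] rel ang 0.005 size [0.092 0.046]
scene [213 283  58  17 807] 0.024 line [ 0.0488 -0.073 ] rel ang 0.068 size [0.094 0.028]
scene [213 283  58  17 807] 0.03 line [ 0.0532 -0.071 ] rel ang 0.068 size [0.093 0.028]
```

send_rows(series=[[[0,0,0.4,0,0,0,0],[0,0,0.6,0,0,0,0],[0.55,0,0,0,0,0,0],[0.55,0,0,0,0,0,0],[0.55,0,0,0,0,0,0],[0.55,0,0,0,0,0,0],[0.5,0,0,0,0,0,0],[0,0,0,0,0,0,0],[0,0,-1.0,0,0,0,0],[0,0,-5,0,0,0,0]]])

```text
time: 9.07
eef_pos: [0.5691, 0.1421, 0.0994]
tcp_rot: [0.996, 0.089, -0.005, -0.0]
contact_force: [-0.4, 0.3, -0.1]
opening: 0.504
finger_force: 0.0
```

send_rows(series=[[[0.9,5,0,0,0,0,0],[0.9,5,0,0,0,-0.067,0],[1.5,4.2,0,0,0,0,0],[0,0,0,0,0,0,0]]])

```text
time: 9.57
eef_pos: [0.6338, 0.0073, 0.1031]
tcp_rot: [0.993, 0.12, 0.0, 0.0]
contact_force: [-0.7, 0.1, 0.3]
opening: 0.498
finger_force: 0.0
```

```bash
python3 -c "from h import *;look('d')"
```

```text
tcp line [ 0.0448 -0.0751] [0.6338 0.0073 0.1031] F [-0.7  0.1  0.3]
top [ 283  202   57   31 1048] 0.024 line [0.003 0.068] rel ang 0.005 size [0.092 0.035]
top [ 283  202   57   31 1048] 0.03 line [0.0019 0.068 ] rel ang 0.005 size [0.091 0.035]
scene [ 306  263   57   27 1172] 0.024 line [-0.0043  0.0688] rel ang 0.002 size [0.093 0.044]
scene [ 306  263   57   27 1172] 0.03 line [0.0005 0.0694] rel ang 0.002 size [0.092 0.044]
scene [213 283  58  17 807] 0.024 line [ 0.0488 -0.0729] rel ang 0.068 size [0.094 0.028]
scene [213 283  58  17 807] 0.03 line [ 0.0532 -0.0709] rel ang 0.068 size [0.093 0.028]
```

View pics/d_top.png

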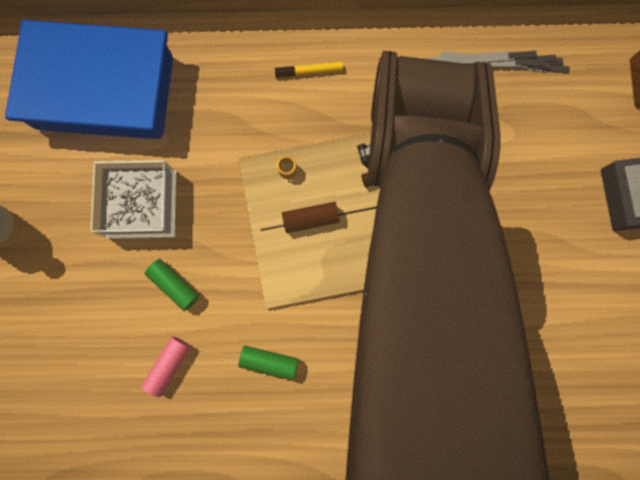

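The thick blank now lies on the line at (311,217), about 1 mm off centre. The gripper is hovering over the thin blank.

send_rows(series=[[[1.2,-0.2,2.5,0,0,0,0],[0,0,2.5,0,0,0,0],[0,0,1.0,0,0,0,0],[0,0,0.6,0,0,0,0],[0,0,0,0,0,0,0],[0,0,0,0,0,0,0]]])

```text
time: 10.42
eef_pos: [0.6446, 0.015, 0.0385]
tcp_rot: [0.993, 0.122, 0.001, 0.0]
contact_force: [0.2, -0.1, 0.0]
opening: 0.496
finger_force: 0.0
```

send_rows(series=[[[0,0,0.4,0,0,0,0],[0,0,0,0,0,0,0]]])

```text
time: 10.68
eef_pos: [0.6446, 0.0148, 0.0341]
tcp_rot: [0.993, 0.122, 0.001, 0.0]
contact_force: [-0.1, -0.5, 3.8]
opening: 0.502
finger_force: 1.4
```

send_rows(series=[[[0,0,0.2,0,0,0,0],[0,0,0,0,0,0,0],[-0.6,0,0,0,0,0,0],[-0.6,0,0,0,0,0,0],[-0.6,0,0,0,0,0,0],[-0.6,0,0,0,0,0,0],[-0.6,0,0,0,0,0,0],[0,0,0,0,0,0,0],[0,0,-1.0,0,0,0,0],[1.5,0,0,0,0,0,0]]])

```text
time: 11.92
eef_pos: [0.6296, 0.0114, 0.0419]
tcp_rot: [0.993, 0.122, 0.0, 0.0]
contact_force: [0.4, -0.7, -0.5]
opening: 0.496
finger_force: 0.0
```

```bash
python3 -c "from h import *;look('e')"
```

```text
tcp line [ 0.0414 -0.0703] [0.6296 0.0114 0.0419] F [ 0.4 -0.7 -0.5]
top [ 283  202   57   31 1050] 0.024 line [0.002  0.0678] rel ang 0.005 size [0.092 0.037]
top [ 283  202   57   31 1050] 0.03 line [0.0009 0.0678] rel ang 0.005 size [0.091 0.037]
scene [ 306  263   57   27 1168] 0.024 line [-0.0043  0.0688] rel ang 0.003 size [0.093 0.044]
scene [ 306  263   57   27 1168] 0.03 line [0.0005 0.0694] rel ang 0.003 size [0.092 0.044]
scene [216 276  57  17 627] 0.024 line [ 0.0328 -0.0739] rel ang 0.069 size [0.093 0.029]
scene [216 276  57  17 627] 0.03 line [ 0.0373 -0.072 ] rel ang 0.069 size [0.092 0.029]
```

send_rows(series=[[[0,0,0.4,0,0,0,0],[0,0,0.6,0,0,0,0],[-0.6,0,0,0,0,0.01,0],[-0.6,0,0,0,0,0.01,0],[-0.6,0,0,0,0,0.01,0],[-0.6,0,0,0,0,0.01,0],[-0.6,0,0,0,0,0.01,0],[0,0,0,0,0,0,0],[0,0,-1.0,0,0,0,0],[1.5,0,0,0,0,0,0]]])

```text
time: 13.28
eef_pos: [0.6147, 0.0076, 0.0413]
tcp_rot: [0.995, 0.097, -0.0, -0.0]
contact_force: [0.0, 0.3, 1.6]
opening: 0.5
finger_force: 0.0
```

```bash
python3 -c "from h import *;look('f')"
```

```text
tcp line [ 0.026  -0.0714] [0.6147 0.0076 0.0413] F [0.  0.3 1.6]
top [ 283  202   57   30 1026] 0.024 line [0.0032 0.0679] rel ang -0.005 size [0.091 0.035]
top [ 283  202   57   30 1026] 0.03 line [0.0021 0.068 ] rel ang -0.005 size [0.091 0.035]
scene [ 306  263   57   27 1173] 0.024 line [-0.0044  0.0687] rel ang 0.005 size [0.093 0.044]
scene [ 306  263   57   27 1173] 0.03 line [0.0005 0.0693] rel ang 0.005 size [0.092 0.044]
scene [218 268  56  18 626] 0.024 line [ 0.0183 -0.0751] rel ang 0.022 size [0.094 0.029]
scene [218 268  56  18 626] 0.03 line [ 0.023  -0.0731] rel ang 0.022 size [0.094 0.029]
```

send_rows(series=[[[0.1,0,0.4,0,0,0,0],[0,0,0.6,0,0,0,0],[-0.7,0,0,0,0,0,0],[-0.7,0,0,0,0,0,0],[-0.7,0,0,0,0,0,0],[-0.7,0,0,0,0,0,0],[-0.6,0,0,0,0,0,0],[0,0,0,0,0,0,0],[0,0,-1.0,0,0,0,0],[0,0,-5.0,0,0,0,0]]])

```text
time: 14.62
eef_pos: [0.5788, 0.0017, 0.0875]
tcp_rot: [0.995, 0.097, -0.005, -0.001]
contact_force: [0.3, -0.8, 0.5]
opening: 0.499
finger_force: 0.0
```

send_rows(series=[[[0,0,-6,0,0,0,0],[0,5.5,0,0,0,0,0],[0,6,0,0,0,0,0],[0,6,0,0,0,0,0],[0,6,0,0,0,0,0],[0,6,0,0,0,0,0],[0,0,0,0,0,0,0]]])

```text
time: 15.5
eef_pos: [0.6389, -0.2926, 0.1502]
tcp_rot: [0.996, 0.095, -0.0, 0.0]
contact_force: [-0.1, 0.3, 0.7]
opening: 0.503
finger_force: 0.0
```

```bash
python3 -c "from h import *;look('g')"
```

```text
tcp line [-0.003  -0.3711] [ 0.6389 -0.2926  0.1502] F [-0.1  0.3  0.7]
top [369 189  55  23 619] 0.024 line [ 0.0029 -0.0758] rel ang 0.03 size [0.091 0.024]
top [369 189  55  23 619] 0.03 line [ 0.0018 -0.0748] rel ang 0.03 size [0.09  0.024]
top [ 282  202   58   31 1003] 0.024 line [0.0028 0.0683] rel ang -0.008 size [0.092 0.037]
top [ 282  202   58   31 1003] 0.03 line [0.0017 0.0684] rel ang -0.008 size [0.092 0.037]
top [393 248  49  14 357] 0.024 line [-0.0908 -0.0887] rel ang -0.096 size [0.078 0.016]
top [393 248  49  14 357] 0.03 line [-0.0913 -0.0876] rel ang -0.096 size [0.078 0.016]
scene [220 260  56  18 736] 0.024 line [ 0.0015 -0.075 ] rel ang 0.023 size [0.095 0.029]
scene [220 260  56  18 736] 0.03 line [ 0.0063 -0.073 ] rel ang 0.023 size [0.094 0.029]
scene [ 306  263   57   27 1176] 0.024 line [-0.0043  0.0687] rel ang 0.005 size [0.093 0.045]
scene [ 306  263   57   27 1176] 0.03 line [0.0005 0.0693] rel ang 0.005 size [0.092 0.044]
```

View pics/g_top.png

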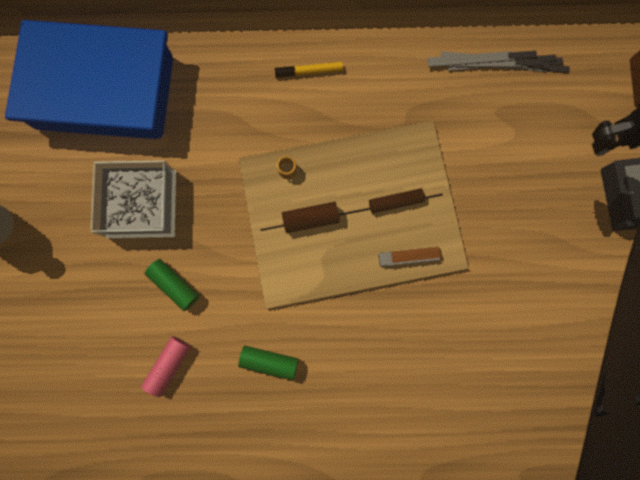

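Both blanks lie on the line: thick at (311,217) and thin at (397,201), each within about 3 mm and 0.03 rad. The ring at (287,167) and the knife at (410,257) haven't moved, and the robot is clear, so I'm handing in.

```bash
python3 -c "
from plant import ctrl
print(ctrl.sign_off())"
```

```text
the job is handed in; nothing more can be done
None
```

I rolled both blanks onto the line, thick first and then thin; by the cameras each is within about 3 mm of centre and 0.03 rad of the line's direction. The ring and knife appear unmoved, the robot is clear, and the job is handed in (no verdict was returned).

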